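# Push a crate of sawn blanks up the ramp into its pocket

## Task

Push the small wooden crate up the ramp, without lifting it clear of the ramp, until its rear edge drops behind the lip at the top and the whole crate sits flat in the pocket. Do not bump the metal duct that crosses over the lip, and leave the jar, the hammer and the leg blank where they are.

Things in the scene. Friction and masses are not known exactly. Their poses are not given: they have to be found in the camera images.
- crate: Open pale wooden crate, blanks fixed inside; 100 mm long (x), 120 wide (y), 65 high, walls 8, 0.4 to 0.85 kg. Origin at its centre, half-way up; +x points roughly up the ramp, the rear face to push is 50 mm behind the origin. Starts on the table before the ramp's foot, up to 10 mm off its centre line and 0.15 rad askew. It slides under 2 to 10 N.
- ramp: Fixed wooden ramp with a pocket at its top. Origin at table height on the centre line, below the pocket-side face of the lip; +x points up the ramp. The slope rises evenly (18 degrees) from the table at x = -150 mm to z = 45 mm at x = -14 mm, then the lip is level to x = 0. Side rails 15 mm thick, inner faces at y = +-70 mm, stand 20 mm above the slope.
- foot (a point): Middle of the ramp's foot, where the slope starts at table level (ramp x = -150 mm). Before it the side rails flare outwards towards the crate, from y = +-69 mm at ramp x = -155 mm to +-87 mm (inner faces) at x = -212 mm, 30 mm high, 12 mm thick.
- lip (a point): Middle of the lip's top edge, pocket side: ramp x = 0, z = 45 mm. The lip drops 12 mm to the pocket floor. Crossing it the crate tips nose-down and its rear rises up to about 30 mm off the slope, so push it more than 30 mm above the slope.
- pocket (a point): Middle of the level pocket floor, ramp x = 65 mm, z = 33 mm. The pocket is 130 mm long from the lip to the back stop (60 mm high), its side rails are 65 mm high. The crate seated in it has its centre at z = 65.5 mm and ramp x anywhere from 50 to 80 mm.
- duct: Fixed metal duct; origin and axes as the ramp's. Level pipe 73 mm in diameter along ramp y from -220 to +80 mm, axis at x = 30, z = 205 mm; at y = -220 it turns down to the table. An upright gripper pushing the crate home would strike it: lean the tool back 35 to 45 degrees from vertical, fingertips pointing up the ramp.
- glue_jar: Bystander: closed jar, 70 mm in diameter, 100 mm high, origin under its centre. Leave alone.
- hammer: Bystander: hammer lying on the table, about 260 mm long along its x, origin under its middle. Leave alone.
- leg_blank: Bystander: half-turned chair-leg blank with square ends, 210 mm long along its x, 32 mm thick, origin under its centre. Leave alone.
Things that resemble listed ones, but are neither listed nor needed, are in the scene too. Several things look just like the crate: the one meant starts farthest from the robot's base.

How it is judged:
By the outcome, as a careful person would: the job done as asked, in the order asked, and still so for the second after the job is handed in, with the robot touching nothing.
It also fails if it takes over 42 s, if anything falls off the work surface, if the arm or the gripper's body presses on something with over 40 N, if the wrist force passes 120 N, or if a joint passes its speed limit or range.

## Robot

A 6-joint arm with a two-finger parallel gripper is mounted at the origin on the work surface. World frame = base frame: x ahead of the robot, y to its left, z up, the work surface at z = 0. Lengths are in m, angles in rad, forces in N, time in s.
With the tool pointing down it reaches from about 0.425 to 0.95 m from the base axis. Payload 14.7 kg.
Tool frame: the origin (TCP) lies midway between the tips of the shut fingers; the grasp point (between the pads) lies 19 mm behind it; z points along the fingers, y is the line along which they close (so a half turn about z gives the same grasp; the last joint's range is limited). The gripper opens to 85 mm and grips with 20 to 120 N. Pads are 22 mm wide; open, the fingers measure 114 mm over their backs; the gripper's body (76 mm by 85 mm) begins 54 mm behind the grasp point. The pads swing forward as they close: fully open they stand 13 mm farther back than shut.
Start: joints at [1.176, 0.48, 1.596, -0, 1.065, -0.047], TCP at [0.222, 0.611, 0.231] pointing down, gripper open.
Joint ranges: [-2.75, 2.75], [-0.82, 2.05], [0.23, 2.67], [-1.56, 4.7], [0.09, 2.69], [-2.92, 2.92]. Speed limits (rad/s): [1.89, 1.89, 2.39, 3.01, 3.01, 3.01].

## Interface

Orientations are given as a unit quaternion [x, y, z, w].
In Python, from cell import telemetry, read_camera, get_calibration, ticket gives the robot as it stands. The module is installed in compiled form; this text tells all that it offers.
- The arm moves only by the tool servo_tool, never from a script. Its argument "targets" is a list of rows, each a list of 7 numbers: the turn, a rotation vector about the tool's x, y, z in degrees, then the shift along the tool's x, y, z in mm, then the opening in per cent of the stroke, from 0 (shut) to 100 (fully open). A call has 1 to 12 rows; each row shifts and turns the commanded pose from where the row before left it, along the tool's axes as they then stand; what a row does not reach is not made up. A row lasts 1/12 s, in which the tool goes at most 41.7 mm and 7.16 degrees, less where a joint would pass 70% of its speed; a pose out of reach is approached as far as the arm can. A call is refused whole if a number of a shift passes 41.7 or a number of a turn 7.16, either way. A call with a gripper value outside its range is refused whole. The fingers move at their own pace and stop on an object; "newtons" is the grip in N (left out, the last holds). Time passes only in rows, so rows that do not move let the fingers close. It gives the time, the measured TCP pose, the force, the opening and the grip force at its end, in the units of the state.
- telemetry.read_state(): the state, without advancing time (a new reading comes with each control period).
- read_camera(name): name is "side" or "top"; returns (picture, depth): 384x512x3 uint8, red, green, blue; 384x512 float32, m along the optical axis (not along the pixel's ray), 0 where there is no reading.
- get_calibration(name): a dict with "fx", "fy", "cx", "cy" (pixels), "R" (3x3) and "t" (3): a world point X has camera coordinates R X + t. Camera axes: x right, y down, z forward; pixel columns grow to the right and rows downward; lengths in m; the calibration is good to about 2 mm. A picture is of the moment at which its call begins. get_calibration takes no time and is no camera call.
- ticket.finish_job(): hands the job in; it is judged then, once.
The state is a dict: "clock": time; "qpos": joint angles; "joint_velocities": joint speeds; "joint_efforts": joint torques, N m; "ee_pos": TCP position; "tool_rot": TCP orientation; "contact_force": force on the tool from outside, world axes, zero at the start; "torque": the same for the moment, N m; "grip_width": finger opening in m; "grip_force": force on a finger pad.
Only numpy, scipy, OpenCV 4.12 (cv2) and the standard library are available. Lean on these libraries where they do the work, as an engineer would, in place of code of your own. Each camera call takes 0.05 s, during which the arm holds its last target. There are 200 camera calls.

## Working session

There is one attempt and no reset: what is moved stays moved. The work goes in short steps, Python scripts to look and compute and a tool call to move; the robot and the scene stay as the last step left them, time stands still between calls to the robot, and variables do not carry over. Pictures are saved under pics/ and viewed, at most 10 in all, crops included, and the job is handed in when it is done.

Besides the shell and the picture viewer there is one more tool, called after "Emit:" by a JSON object that holds its "fn" and its "kwargs". servo_tool: Moves the arm, as the interface text tells. Its arguments: {"type":"object","properties":{"targets":{"type":"array"},"newtons":{"type":"number"}},"required":["targets"]}

```bash
mkdir -p pics
cat > h.py <<'E'
import numpy as np, cv2
from cell import telemetry, read_camera, get_calibration, ticket
def snap(n,f=None):
    im,d=read_camera(n)
    if f: cv2.imwrite('pics/'+f,im[:,:,::-1])
    return im,d
def cloud(n,d):
    c=get_calibration(n);v,u=np.mgrid[:384,:512]
    P=np.stack([(u-c['cx'])/c['fx']*d,(v-c['cy'])/c['fy']*d,d],-1)
    return (P-np.array(c['t']))@np.array(c['R'])
E
python3 - <<'E'
from h import *
a,da=snap('top','t0.png');b,db=snap('side','s0.png')
np.savez('p0.npz',a=a,da=da,b=b,db=db)
print(telemetry.read_state())
for n in('top','side'):
    c=get_calibration(n);R=np.array(c['R']);print(n,-R.T@np.array(c['t']),R[2])
E
```

```text
{'clock': 0.1, 'qpos': array([ 1.17639033e+00,  4.80794475e-01,  1.59682263e+00,  5.11213328e-06,
        1.06513487e+00, -4.65652751e-02]), 'joint_velocities': array([ 0.00013842,  0.00059877, -0.00105005,  0.00121298,  0.00015377,
       -0.00042972]), 'joint_efforts': array([ 1.68464216e-03, -9.52249360e+01, -4.31049585e+01, -1.68377101e-04,
        4.98011606e-03,  3.67687824e-05]), 'ee_pos': array([0.22137133, 0.61072527, 0.23071575]), 'tool_rot': array([ 1.73046081e-01,  9.84913559e-01, -5.65135806e-04, -1.28954477e-04]), 'contact_force': array([-0.14506051,  0.01375402,  0.21411756]), 'torque': array([0.00612656, 0.02614854, 0.05297773]), 'grip_force': 0.0, 'grip_width': 0.08546849113206123}
top [0.28665462 0.03099114 1.33863715] [ 0.11370307  0.00225726 -0.99351221]
side [-0.01480944 -0.91001735  0.6870215 ] [ 0.37064189  0.77387222 -0.51356244]
```

View pics/t0.png

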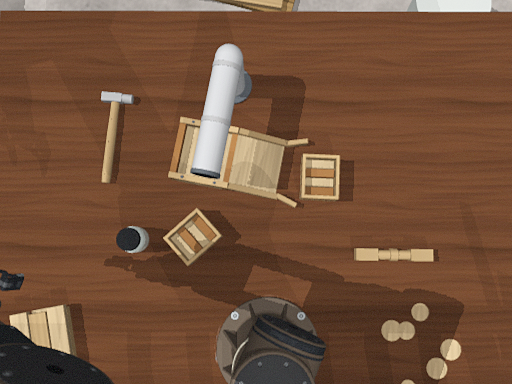

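View pics/s0.png

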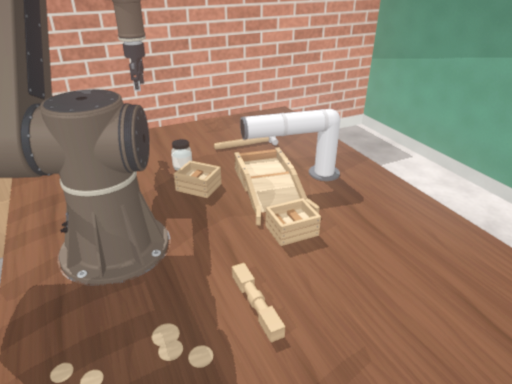

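Candidates for the crate, in the top view: (320,177) before the ramp's foot, (192,237) by the jar, and slatted wood at (42,330). (320,177) fits, since it stands right before the foot. I'll confirm it with a crop and measured distances.

Run:
```python
from h import *
z=np.load('p0.npz');a,da=z['a'],z['da'];P=cloud('top',da);Z=P[...,2]
m1=cv2.resize(a[110:215,160:350],None,fx=3,fy=3,interpolation=cv2.INTER_CUBIC)
m2=cv2.resize(a[290:384,0:110],None,fx=2,fy=2);o=np.zeros((315+190,570,3),np.uint8);o[:315,:570]=m1;o[315:315+188,:220]=m2
cv2.imwrite('pics/c.png',o[:,:,::-1])
print('cands',[(P[v,u].round(3)) for u,v in((320,177),(192,237),(42,330))])
# crate rim
def box(u0,u1,v0,v1,lo,hi):
    s=np.zeros(Z.shape,bool);s[v0:v1,u0:u1]=True;return s&(Z>lo)&(Z<hi)&(da>0)
for w in((296,346,148,206),(160,226,205,268)):
    m=box(*w,.055,.075);q=P[m];print('crate',len(q),np.median(q[:,2]),cv2.minAreaRect((q[:,:2]*1000).astype(np.float32)))
# slope plane
q=P[box(235,280,145,186,.002,.06)]
A=np.c_[q[:,:2],np.ones(len(q))];w=np.ones(len(q))>0
for i in range(6):
    s=np.linalg.lstsq(A[w],q[w,2],rcond=None)[0];w=abs(A@s-q[:,2])<.003
g=np.hypot(*s[:2]);ex=s[:2]/g;ey=np.array([-ex[1],ex[0]])
print('slope',np.degrees(np.arctan(g)),'yaw',np.arctan2(ex[1],ex[0]),w.sum(),'foot x coord',-s[2]/g)
# ramp frame: along ex, foot at x=-150
x0=-s[2]/g+.150
X=P[...,:2]@ex-x0;Y=P[...,:2]@ey
# rails on slope: 20 above slope
sl=(X+.15)*np.tan(np.radians(18))
for lo,hi in((-.12,-.03),):
    r=(X>lo)&(X<hi)&(abs(Z-sl-.02)<.006)&(da>0)&box(165,312,110,210,0,.2)
    y=Y[r];mid=np.median(y);a1,b1=y[y<mid],y[y>mid];h=np.histogram(y,30);print(np.c_[h[1][:-1].round(3),h[0]].tolist())
m=box(185,245,40,180,.215,.26);q=P[m][:,:2];v=cv2.fitLine((q*1000).astype(np.float32),cv2.DIST_HUBER,0,.1,.1).ravel();print('duct',v,'top',np.percentile(Z[m],95),'X of duct pts',np.median(X[m]),'yrange',Y[m].min(),Y[m].max(), 'ramp yaw from duct',np.arctan2(v[0],-v[1]))
print(ex,ey,x0)
```

```text
cands [array([ 0.471, -0.146,  0.027]), array([0.303, 0.207, 0.046]), array([0.054, 0.603, 0.041])]
crate 519 0.06586190154973028 ((469.4605712890625, -140.95896911621094), (100.66828918457031, 120.87754821777344), 87.59504699707031)
crate 510 0.06594741888132832 ((305.3235778808594, 205.12765502929688), (100.52651977539062, 120.69519805908203), 42.16733169555664)
slope 18.125952856350573 yaw 1.3788672204590149 1273 foot x coord 0.05679735898754636
[[-0.579, 54.0], [-0.573, 64.0], [-0.568, 66.0], [-0.562, 2.0], [-0.556, 0.0], [-0.55, 0.0], [-0.545, 0.0], [-0.539, 0.0], [-0.533, 0.0], [-0.528, 0.0], [-0.522, 0.0], [-0.516, 0.0], [-0.51, 0.0], [-0.505, 0.0], [-0.499, 0.0], [-0.493, 0.0], [-0.488, 0.0], [-0.482, 0.0], [-0.476, 0.0], [-0.47, 0.0], [-0.465, 0.0], [-0.459, 0.0], [-0.453, 0.0], [-0.448, 0.0], [-0.442, 0.0], [-0.436, 0.0], [-0.43, 0.0], [-0.425, 47.0], [-0.419, 61.0], [-0.413, 70.0]]
duct [ 9.8310387e-01 -1.8304868e-01  6.0347388e+02  1.2607958e+02] top 0.2429972843881495 X of duct pts 0.031773716139270186 yrange -0.741758124320176 -0.4111423237346677 ramp yaw from duct 1.3867097
[0.19075293 0.98163808] [-0.98163808  0.19075293] 0.20679735898754636
```

View pics/c.png

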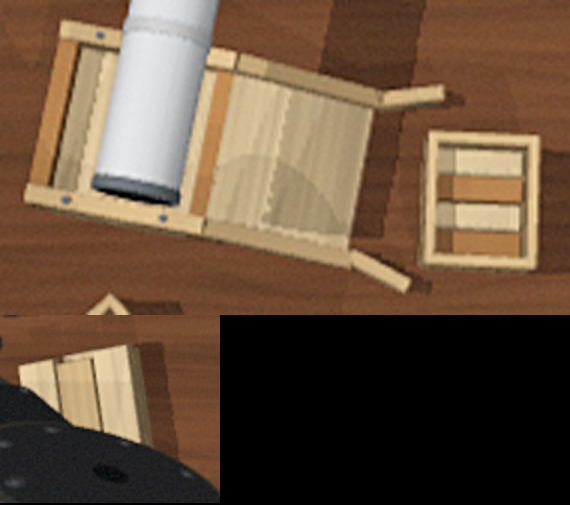

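The crop shows one open crate with blanks at top pixel (320,177), about 5 cm before the flared foot of the ramp. It is 0.49 m from the base, while its twin at (192,237) is 0.37 m away. The thing at (42,330) is a closed slatted box, not the open crate. So the target is (320,177), turned about 0.147 rad from the ramp and 6 mm off its centre line.

```bash
cat >> h.py <<'E'
from scipy.spatial.transform import Rotation as Ro
YAW=1.383;B=Ro.from_euler('z',YAW);O=np.array([.524,.109,0])
def rep(p,R):
    T=B.inv()*R;z=T.apply([0,0,1]);y=T.apply([0,1,0])
    return 'ramp mm',(B.inv().apply(p-O)*1000).round(1),'world',p.round(3),'lean',np.degrees(np.arctan2(z[0],-z[2])).round(1),'zside',z[1].round(3),'yax',y.round(3)
def sim(groups,p=None,R=None):
    if p is None:
        s=telemetry.read_state();p=s['ee_pos'];R=Ro.from_quat(s['tool_rot'])
    for n,r in groups:
        for _ in range(n):
            p=p+R.apply(np.array(r[3:])/1000);R=R*Ro.from_rotvec(np.radians(r[:3]))
        print(n,r,*rep(p,R))
    return p,R
E
python3 - <<'E'
from h import *
sim([(5,[0,0,0,0,0,-41]),(12,[0,0,3.2,-41,-2,0]),(13,[0,0,3.2,-41,-8,0])])
E
```

```text
5 [0, 0, 0, 0, 0, -41] ramp mm [436.6 390.9 435.7] world [0.221 0.611 0.436] lean -0.1 zside 0.0 yax [ 0.987 -0.159 -0.001]
12 [0, 0, 3.2, -41, -2, 0] ramp mm [198.1 -29.6 435.9] world [0.59  0.298 0.436] lean -0.1 zside 0.0 yax [ 0.675 -0.738 -0.001]
13 [0, 0, 3.2, -41, -8, 0] ramp mm [-321.2 -141.8  436.4] world [ 0.603 -0.233  0.436] lean -0.1 zside 0.0 yax [ 0.014 -1.    -0.   ]
```

Emit:
{"fn": "servo_tool", "kwargs": {"targets": [[0,0,0,0,0,-41,60],[0,0,0,0,0,-41,60],[0,0,0,0,0,-41,60],[0,0,0,0,0,-41,60],[0,0,0,0,0,-30,60]]}}

```text
clock: 0.52
ee_pos: [0.2215, 0.6112, 0.429]
tool_rot: [0.173, 0.985, 0.001, 0.0]
contact_force: [0.1, 1.1, 0.2]
grip_width: 0.0513
grip_force: 0.0
```

Emit:
{"fn": "servo_tool", "kwargs": {"targets": [[0,0,3.2,-41,-4,0,60],[0,0,3.2,-41,-4,0,60],[0,0,3.2,-41,-4,0,60],[0,0,3.2,-41,-4,0,60],[0,0,3.2,-41,-4,0,60],[0,0,3.2,-41,-4,0,60],[0,0,3.2,-41,-4,0,60],[0,0,3.2,-41,-4,0,60],[0,0,3.2,-41,-4,0,60],[0,0,3.2,-41,-4,0,60],[0,0,3.2,-41,-4,0,60],[0,0,3.2,-41,-4,0,60]]}}

```text
clock: 1.52
ee_pos: [0.5767, 0.2778, 0.4248]
tool_rot: [0.489, 0.873, -0.0, -0.0]
contact_force: [0.2, -0.3, -0.0]
grip_width: 0.0512
grip_force: 0.0
```

Emit:
{"fn": "servo_tool", "kwargs": {"targets": [[0,0,3.2,-41,-12,0,60],[0,0,3.2,-41,-12,0,60],[0,0,3.2,-41,-12,0,60],[0,0,3.2,-41,-12,0,60],[0,0,3.2,-41,-12,0,60],[0,0,3.2,-41,-12,0,60],[0,0,3.2,-41,-12,0,60],[0,0,3.2,-41,-12,0,60],[0,0,3.2,-41,-12,0,60],[0,0,3.2,-41,-12,0,60],[0,0,3.2,-41,-12,0,60],[0,0,3.2,-41,-12,0,60]]}}

```text
clock: 2.52
ee_pos: [0.5558, -0.2127, 0.4249]
tool_rot: [0.748, 0.663, -0.0, -0.0]
contact_force: [1.3, -0.7, 0.6]
grip_width: 0.0514
grip_force: 0.0
```

Run:
```python
from h import *
sim([(0,[0]*6),(7,[0,6.5,0,-20,-10,0])]);print(telemetry.read_state()['qpos'])
```

```text
0 [0, 0, 0, 0, 0, 0] ramp mm [-310.1  -91.3  424.9] world [ 0.556 -0.213  0.425] lean 0.0 zside 0.001 yax [ 0.068 -0.998 -0.001]
7 [0, 6.5, 0, -20, -10, 0] ramp mm [-443.2  -30.1  379.4] world [ 0.471 -0.332  0.379] lean 45.4 zside 0.049 yax [ 0.068 -0.998 -0.001]
[-4.16447448e-01  2.69356150e-01  1.44623299e+00 -1.73411868e-05
  1.42652886e+00 -2.96288247e-01]
```

Emit:
{"fn": "servo_tool", "kwargs": {"targets": [[0,0,3.9,0,-10,0,60],[0,6.4,0,-20,-12,0,60],[0,6.4,0,-20,-12,0,60],[0,6.4,0,-20,-12,0,60],[0,6.4,0,-20,-12,0,60],[0,6.4,0,-10,-12,0,60],[0,6.4,0,0,-12,0,60],[0,6.4,0,0,-8,0,60],[0,0,0,0,0,0,60]]}}

```text
clock: 3.27
ee_pos: [0.4497, -0.2823, 0.4049]
tool_rot: [0.712, 0.587, 0.296, -0.248]
contact_force: [-1.1, -0.3, -0.6]
grip_width: 0.0514
grip_force: 0.0
```

Run:
```python
from h import *
sim([(0,[0]*6),(8,[0,0,0,-28,0,28])]);print(telemetry.read_state()['qpos'])
```

```text
0 [0, 0, 0, 0, 0, 0] ramp mm [-3.983e+02 -1.000e-01  4.049e+02] world [ 0.45  -0.282  0.405] lean 45.4 zside 0.002 yax [-0.002 -1.    -0.005]
8 [0, 0, 0, -28, 0, 28] ramp mm [-396.     1.5   88.1] world [ 0.449 -0.28   0.088] lean 45.4 zside 0.002 yax [-0.002 -1.    -0.005]
[-0.97905306  0.46553557  1.46024105  0.53875967  1.80526854 -0.82208168]
```

Emit:
{"fn": "servo_tool", "kwargs": {"targets": [[0,0,0,-29,0,29,60],[0,0,0,-29,0,29,60],[0,0,0,-29,0,29,60],[0,0,0,-29,0,29,60],[0,0,0,-29,0,29,60],[0,0,0,-29,0,29,60],[0,0,0,-29,0,29,60],[0,0,0,-29,0,29,60],[0,0,0,-29,0,29,60],[0,0,0,0,0,0,60]]}}

```text
clock: 4.1
ee_pos: [0.45, -0.2793, 0.0326]
tool_rot: [0.711, 0.59, 0.292, -0.247]
contact_force: [-2.0, 2.1, 0.1]
grip_width: 0.0515
grip_force: 0.0
```

Run:
```python
from h import *
sim([(0,[0]*6)]);print(telemetry.read_state()['qpos']);snap('side','s1.png')
```

```text
0 [0, 0, 0, 0, 0, 0] ramp mm [-3.953e+02  3.000e-01  3.260e+01] world [ 0.45  -0.279  0.033] lean 45.0 zside 0.007 yax [ 0.004 -1.    -0.007]
[-0.97199275  0.89446546  1.69364251  0.55344121  1.22711755 -1.15976147]
```

View pics/s1.png

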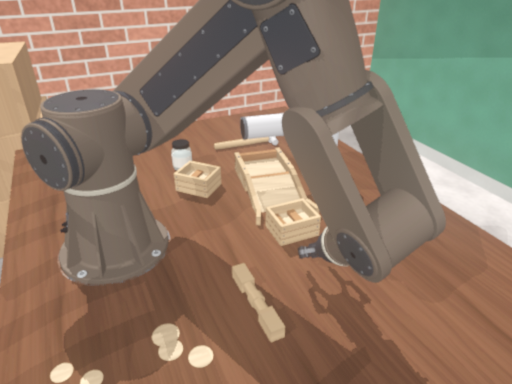

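Emit:
{"fn": "servo_tool", "kwargs": {"targets": [[0,0,0,10,0,10,60],[0,0,0,10,0,10,60],[0,0,0,10,0,10,60],[0,0,0,10,0,10,60],[0,0,0,6,0,6,60],[0,0,0,6,0,6,60],[0,0,0,6,0,6,60],[0,0,0,6,0,6,60],[0,0,0,6,0,6,60],[0,0,0,6,0,6,60],[0,0,0,6,0,6,60],[0,0,0,0,0,0,60]]}}

```text
clock: 5.15
ee_pos: [0.4731, -0.1666, 0.0384]
tool_rot: [0.711, 0.59, 0.293, -0.244]
contact_force: [-0.2, -0.1, 0.1]
grip_width: 0.0513
grip_force: 0.0
```

```bash
cat >> h.py <<'E'
def crate(win=(150,350,110,210)):
    a,d=snap('top');P=cloud('top',d);return a,d,P
E
python3 - <<'E'
from h import *
sim([(0,[0]*6)]);a,d=snap('top');P=cloud('top',d);Q=(P-O)@B.as_matrix()*1000
m=(d>0)&(Q[...,0]>-330)&(Q[...,0]<-120)&(abs(Q[...,1])<90)&(abs(Q[...,2]-65)<8)
n,l,s,_=cv2.connectedComponentsWithStats(m.astype(np.uint8));k=1+s[1:,4].argmax();q=Q[l==k];print(cv2.minAreaRect(q[:,:2].astype(np.float32)),len(q))
E
```

```text
0 [0, 0, 0, 0, 0, 0] ramp mm [-280.3   -1.4   38.4] world [ 0.473 -0.167  0.038] lean 44.8 zside 0.002 yax [ 0.003 -1.    -0.   ]
((-225.41712951660156, -0.3790626525878906), (100.38048553466797, 121.3233871459961), 0.11774171143770218) 342
```

Emit:
{"fn": "servo_tool", "kwargs": {"targets": [[0,0,0,5.5,0,6.5,60],[0,0,0,5.5,0,6.5,60],[0,0,0,5.5,0,6.5,60],[0,0,0,5.5,0,6.5,60],[0,0,0,6,0,6,60],[0,0,0,6,0,6,60],[0,0,0,6,0,6,60],[0,0,0,6,0,6,60],[0,0,0,6,0,6,60],[0,0,0,6,0,6,60]]}}

```text
clock: 6.03
ee_pos: [0.4893, -0.0854, 0.0347]
tool_rot: [0.712, 0.59, 0.293, -0.242]
contact_force: [-1.8, -5.2, -0.9]
grip_width: 0.0514
grip_force: 2.8
```

Run:
```python
from h import *
sim([(0,[0]*6)]);snap('side','s2.png')
```

```text
0 [0, 0, 0, 0, 0, 0] ramp mm [-197.5   -2.2   34.7] world [ 0.489 -0.085  0.035] lean 44.7 zside 0.0 yax [ 0.001 -1.     0.001]
```

View pics/s2.png

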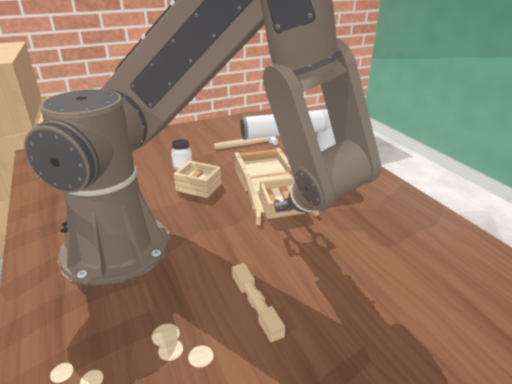

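Emit:
{"fn": "servo_tool", "kwargs": {"targets": [[0,0,0,6,0,6,60],[0,0,0,6,0,6,60],[0,0,0,6.5,0,5.5,60],[0,0,0,7,0,4.5,60],[0,0,0,7.5,0,4,60],[0,0,0,7.5,0,4,60],[0,0,0,7.5,0,4,60],[0,0,0,7.5,0,4,60],[0,0,0,7.5,0,4,60],[0,0,0,7.5,0,4,60]]}}

```text
clock: 6.92
ee_pos: [0.5048, -0.0051, 0.0518]
tool_rot: [0.712, 0.591, 0.293, -0.241]
contact_force: [-0.3, -4.9, -2.3]
grip_width: 0.0515
grip_force: 2.5
```

Run:
```python
from h import *
sim([(0,[0]*6)]);b,db=snap('side');a,da=snap('top')
cv2.imwrite('pics/s3.png',np.hstack([cv2.resize(b[90:250,200:380],None,fx=2,fy=2),cv2.resize(a[100:260,160:360],None,fx=2,fy=2)])[:,:,::-1])
```

```text
0 [0, 0, 0, 0, 0, 0] ramp mm [-115.6   -2.4   51.8] world [ 0.505 -0.005  0.052] lean 44.6 zside -0.001 yax [ 0.002 -1.     0.003]
```

View pics/s3.png

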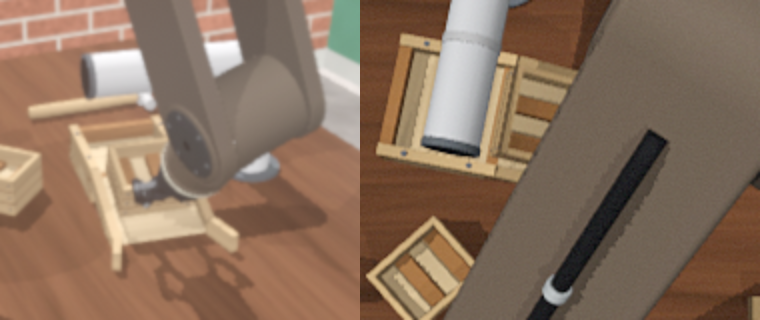

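Emit:
{"fn": "servo_tool", "kwargs": {"targets": [[0,0,0,7.5,0,4,60],[0,0,0,7.5,0,4,60],[0,0,0,7.5,0,4,60],[0,0,0,7.5,0,4,60]]}}

```text
clock: 7.35
ee_pos: [0.5103, 0.0286, 0.0622]
tool_rot: [0.712, 0.59, 0.293, -0.243]
contact_force: [-2.6, -11.7, 3.1]
grip_width: 0.0515
grip_force: 5.1
```

Run:
```python
from h import *
sim([(0,[0]*6)])
for n in('side','top'):
    a,d=snap(n);Q=(cloud(n,d)-O)@B.as_matrix()*1000
    X,Y,Z=Q[...,0],Q[...,1],Q[...,2]
    hsv=cv2.cvtColor(a,cv2.COLOR_RGB2HSV);rad=np.hypot(X-30,Z-205)
    m=(d>0)&(Z>120)&(Y<110)&(Y>-250)&(rad>45)&(X<300)&(X>-400)
    q=Q[m];r=rad[m];print(n,len(q))
    for dx in(0,95):
        r=np.hypot(q[:,0]+dx-30,q[:,2]+20*(dx>0)-205);i=r.argsort()[:200:50];print(dx,np.c_[q[i],r[i]].round(0).tolist())
```

```text
0 [0, 0, 0, 0, 0, 0] ramp mm [-81.6  -1.5  62.2] world [0.51  0.029 0.062] lean 44.8 zside 0.001 yax [ 0.002 -1.     0.001]
side 9761
0 [[8.0, -16.0, 121.0, 86.0], [-151.0, 46.0, 123.0, 199.0], [-164.0, 64.0, 126.0, 209.0], [-202.0, 33.0, 168.0, 234.0]]
95 [[-140.0, 49.0, 134.0, 91.0], [-157.0, 51.0, 137.0, 104.0], [-164.0, 59.0, 129.0, 114.0], [-197.0, 25.0, 146.0, 138.0]]
top 18355
0 [[2.0, -207.0, 167.0, 47.0], [-1.0, -59.0, 121.0, 90.0], [-94.0, 110.0, 782.0, 591.0], [-100.0, 109.0, 785.0, 595.0]]
95 [[1.0, -214.0, 165.0, 69.0], [8.0, -41.0, 120.0, 98.0], [-95.0, 109.0, 783.0, 599.0], [-86.0, 99.0, 787.0, 602.0]]
```

Emit:
{"fn": "servo_tool", "kwargs": {"targets": [[0,0,0,7.5,0,4,60],[0,0,0,7.5,0,4,60],[0,0,0,7.5,0,4,60],[0,0,0,7,0,4.5,60],[0,0,0,0,0,0,60]]}}

```text
clock: 7.87
ee_pos: [0.5157, 0.0616, 0.0715]
tool_rot: [0.711, 0.591, 0.293, -0.244]
contact_force: [0.5, 0.0, 0.2]
grip_width: 0.0509
grip_force: 0.0
```

```bash
cat > look.py <<'E'
from h import *
import sys
sim([(0,[0]*6)]);b,db=snap('side');a,da=snap('top')
cv2.imwrite('pics/'+sys.argv[1],np.hstack([cv2.resize(b[110:230,220:350],None,fx=3,fy=3),cv2.resize(a[100:220,160:290],None,fx=3,fy=3)])[:,:,::-1])
Q=(cloud('top',da)-O)@B.as_matrix()*1000
m=(da>0)&(Q[...,0]>-70)&(Q[...,0]<105)&(abs(Q[...,1])<52)&(Q[...,2]>75)&(Q[...,2]<150)
m&=np.hypot(Q[...,0]-30,Q[...,2]-205)>42
q=Q[m];print(len(q))
for x in range(-70,105,10):
    k=q[(q[:,0]>=x)&(q[:,0]<x+10)]
    if len(k): print(x,len(k),np.percentile(k[:,2],[5,50,95]).round(0))
E
python3 look.py s4.png
```

```text
0 [0, 0, 0, 0, 0, 0] ramp mm [-48.1  -0.7  71.5] world [0.516 0.062 0.071] lean 44.9 zside 0.003 yax [ 0.003 -1.    -0.   ]
0
```

View pics/s4.png

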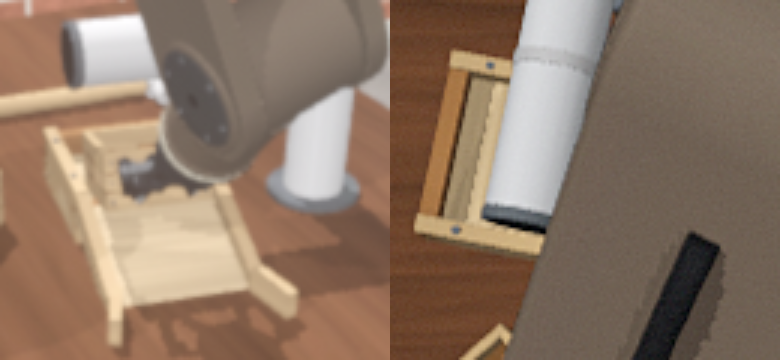

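Emit:
{"fn": "servo_tool", "kwargs": {"targets": [[0,0,0,6,0,5.5,60],[0,0,0,6,0,5.5,60],[0,0,0,6,0,5.5,60],[0,0,0,6,0,5.5,60],[0,0,0,5,0,5,60],[0,0,0,5,0,5,60],[0,0,0,0,0,0,60]]}}

```text
clock: 8.55
ee_pos: [0.5243, 0.108, 0.0724]
tool_rot: [0.711, 0.591, 0.293, -0.244]
contact_force: [0.0, 0.7, 0.2]
grip_width: 0.0515
grip_force: 0.0
```

```bash
python3 look.py s5.png
```

```text
0 [0, 0, 0, 0, 0, 0] ramp mm [-1.  -0.5 72.4] world [0.524 0.108 0.072] lean 44.8 zside 0.003 yax [ 0.004 -1.    -0.001]
78
90 18 [ 95.  99. 106.]
100 60 [ 95. 100. 103.]
```

View pics/s5.png

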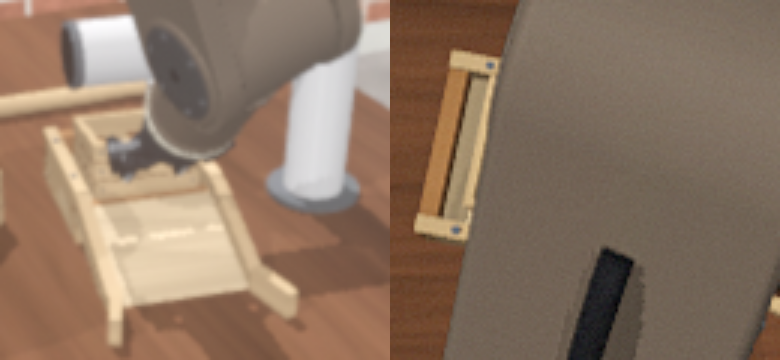

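Emit:
{"fn": "servo_tool", "kwargs": {"targets": [[0,0,0,-10,0,-10,60],[0,0,0,-10,0,-10,60],[0,0,0,-10,0,-20,60],[0,0,0,-5,0,-30,60],[0,0,0,0,0,-35,60],[0,0,0,0,0,-35,60],[0,0,0,0,0,-35,60],[0,0,0,0,0,-35,60],[0,0,0,-10,0,-30,60],[0,0,0,-20,0,-20,60],[0,0,0,0,0,0,60]]}}

```text
clock: 9.57
ee_pos: [0.4825, -0.1241, 0.2117]
tool_rot: [0.712, 0.59, 0.293, -0.241]
contact_force: [0.2, -1.0, -1.3]
grip_width: 0.0511
grip_force: 0.0
```

```bash
python3 look.py s6.png
python3 - <<'E'
from h import *
b,d=snap('side');Q=(cloud('side',d)-O)@B.as_matrix()*1000
m=(d>0)&(Q[...,0]>-30)&(Q[...,0]<118)&(abs(Q[...,1])<66)&(Q[...,2]>90)&(Q[...,2]<125)
q=Q[m]
for x in range(-30,118,10):
    k=q[(q[:,0]>=x)&(q[:,0]<x+10)]
    if len(k): print('side',x,len(k),np.percentile(k[:,2],[5,50,95]).round(0))
E
```

```text
0 [0, 0, 0, 0, 0, 0] ramp mm [-236.8   -2.8  211.7] world [ 0.483 -0.124  0.212] lean 44.6 zside -0.003 yax [-0.001 -1.     0.003]
345
0 144 [ 77.  97. 113.]
80 1 [102. 102. 102.]
90 126 [ 76.  88. 100.]
100 74 [ 95.  99. 104.]
side -10 5 [90. 95. 97.]
side 0 169 [ 91. 101. 109.]
side 10 14 [103. 108. 109.]
side 20 9 [ 92. 106. 106.]
side 30 7 [ 94. 103. 105.]
side 40 3 [ 96. 104. 104.]
side 50 7 [ 94. 100. 103.]
side 60 8 [ 94. 101. 102.]
side 70 8 [ 91. 100. 102.]
side 80 7 [ 93.  99. 100.]
side 90 68 [91. 95. 99.]
side 100 20 [91. 96. 98.]
```

View pics/s6.png

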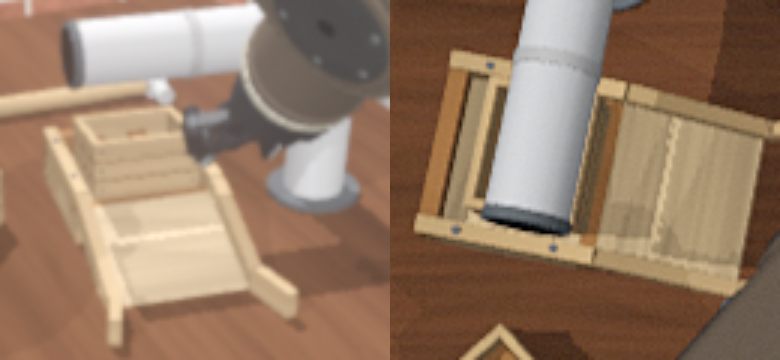

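The top and side views show the crate's rear rim at z about 109 and its front rim at about 98. The rear edge is still sitting on the lip, so I'll go back and push about 13 mm further.

Emit:
{"fn": "servo_tool", "kwargs": {"targets": [[0,0,0,5,0,33,60],[0,0,0,5,0,33,60],[0,0,0,5,0,33,60],[0,0,0,5,0,33,60],[0,0,0,5,0,33,60],[0,0,0,5,0,33,60],[0,0,0,5,0,31,60],[0,0,0,0,0,0,60]]}}

```text
clock: 10.38
ee_pos: [0.514, 0.0692, 0.0706]
tool_rot: [0.711, 0.591, 0.292, -0.246]
contact_force: [-2.6, 1.1, 0.6]
grip_width: 0.0517
grip_force: 0.0
```

Run:
```python
from h import *
sim([(0,[0]*6),(4,[0,0,0,6,0,6]),(7,[0,0,0,4,0,4])])
```

```text
0 [0, 0, 0, 0, 0, 0] ramp mm [-40.9   2.4  70.6] world [0.514 0.069 0.071] lean 44.9 zside 0.009 yax [ 0.006 -1.    -0.006]
4 [0, 0, 0, 6, 0, 6] ramp mm [-7.   2.6 70.5] world [0.52  0.103 0.07 ] lean 44.9 zside 0.009 yax [ 0.006 -1.    -0.006]
7 [0, 0, 0, 4, 0, 4] ramp mm [32.6  2.9 70.4] world [0.527 0.142 0.07 ] lean 44.9 zside 0.009 yax [ 0.006 -1.    -0.006]
```

Emit:
{"fn": "servo_tool", "kwargs": {"targets": [[0,0,0,6,0,6,60],[0,0,0,6,0,6,60],[0,0,0,6,0,6,60],[0,0,0,5,0,5,60],[0,0,0,4,0,4,60],[0,0,0,4,0,4,60],[0,0,0,4,0,4,60],[0,0,0,3,0,3,60],[0,0,0,0,0,0,60]]}}

```text
clock: 11.13
ee_pos: [0.5265, 0.1172, 0.0729]
tool_rot: [0.711, 0.591, 0.293, -0.243]
contact_force: [-0.3, -1.9, 1.0]
grip_width: 0.0511
grip_force: 0.9
```

Run:
```python
from h import *
sim([(0,[0]*6)])
```

```text
0 [0, 0, 0, 0, 0, 0] ramp mm [ 8.6 -0.9 72.9] world [0.527 0.117 0.073] lean 44.8 zside 0.002 yax [ 0.003 -1.     0.   ]
```

Emit:
{"fn": "servo_tool", "kwargs": {"targets": [[0,0,0,-10,0,-10,60],[0,0,0,-10,0,-10,60],[0,0,0,-10,0,-20,60],[0,0,0,-5,0,-30,60],[0,0,0,0,0,-35,60],[0,0,0,0,0,-35,60],[0,0,0,0,0,-35,60],[0,0,0,0,0,-35,60],[0,0,0,-10,0,-30,60],[0,0,0,-20,0,-20,60],[0,0,0,0,0,0,60]]}}

```text
clock: 12.05
ee_pos: [0.4846, -0.1135, 0.2123]
tool_rot: [0.712, 0.59, 0.293, -0.241]
contact_force: [-0.7, -0.3, -0.8]
grip_width: 0.0513
grip_force: 0.0
```

```bash
python3 look.py s7.png
python3 - <<'E'
from h import *
b,d=snap('side');Q=(cloud('side',d)-O)@B.as_matrix()*1000
m=(d>0)&(Q[...,0]>-30)&(Q[...,0]<122)&(abs(Q[...,1])<58)&(Q[...,2]>85)&(Q[...,2]<125)
q=Q[m]
for x in range(-30,122,5):
    k=q[(q[:,0]>=x)&(q[:,0]<x+5)]
    if len(k): print('side',x,len(k),np.percentile(k[:,2],[5,50,95]).round(0))
E
```

```text
0 [0, 0, 0, 0, 0, 0] ramp mm [-226.    -2.8  212.3] world [ 0.485 -0.114  0.212] lean 44.6 zside -0.003 yax [-0.001 -1.     0.003]
97
10 7 [76. 77. 82.]
90 41 [76. 78. 83.]
100 49 [ 76.  85. 100.]
side 5 26 [86. 91. 98.]
side 10 74 [86. 92. 98.]
side 15 24 [90. 96. 98.]
side 20 4 [94. 94. 96.]
side 25 2 [96. 96. 96.]
side 30 1 [97. 97. 97.]
side 35 3 [95. 97. 97.]
side 40 1 [99. 99. 99.]
side 45 1 [97. 97. 97.]
side 50 1 [97. 97. 97.]
side 55 4 [88. 95. 97.]
side 60 3 [88. 96. 98.]
side 65 1 [89. 89. 89.]
side 70 5 [87. 95. 99.]
side 75 4 [89. 96. 97.]
side 80 3 [91. 97. 99.]
side 85 3 [96. 97. 98.]
side 90 4 [86. 92. 97.]
side 95 13 [87. 95. 98.]
side 100 64 [86. 92. 98.]
side 105 40 [87. 95. 98.]
side 110 9 [95. 97. 97.]
side 115 1 [95. 95. 95.]
```

View pics/s7.png

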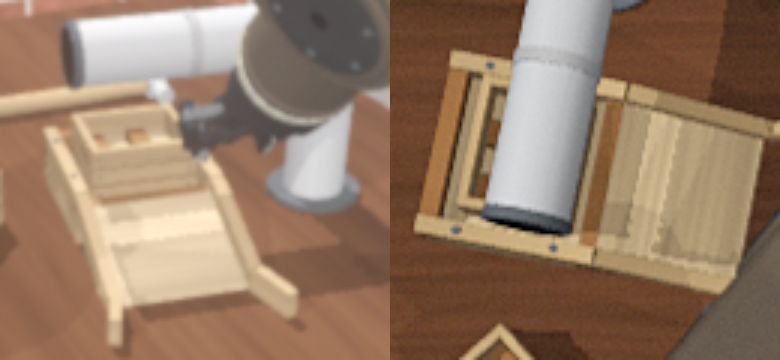

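The crate now sits flat: its rim is level at z about 98 mm, its rear is at x about 12 mm, and the orange lip shows in front of it. The duct is untouched and the tool is clear, so I'm handing in.

```bash
python3 -c "
from cell import ticket
print(ticket.finish_job())"
```

```text
the job is handed in; nothing more can be done
None
```

The crate sits flat in the pocket, with its rim level at about 98 mm and its rear about 12 mm past the lip; the arm was not run into the duct, jar, hammer or leg blank, and the job was handed in at about 12 s on the robot's clock, with no verdict returned.

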